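Feed the next slide and capture it

ROBOT

A 6-joint arm with a two-finger parallel gripper is mounted at the origin on the work surface. World frame = base frame: x ahead of the robot, y to its left, z up, the work surface at z = 0. Lengths are in m, angles in rad, forces in N, time in s.
With the tool pointing down it reaches from about 0.425 to 0.95 m from the base axis. Payload 14.7 kg.
Tool frame: the origin (TCP) lies where the fingers leave the gripper's body, on its centre line; the fingertips stand 73 mm ahead of it and the grasp point (between the pads) lies robot.hold_point_z ahead of it (robot.hold_point_z is the distance from the TCP to the grasp point, in m); z points along the fingers, y is the line along which they close (so a half turn about z gives the same grasp; the last joint's range is limited). The gripper opens to 85 mm and grips with 20 to 120 N. Pads are 22 mm wide; open, the fingers measure 114 mm over their backs; the gripper's body (76 mm by 85 mm) begins 54 mm behind the grasp point. The pads swing forward as they close: fully open they stand 13 mm farther back than shut.
Start: joints at [1.188, 0.48, 1.596, -0, 1.065, -0.047], TCP at [0.214, 0.614, 0.304] pointing down, gripper open.
Joint ranges: [-2.75, 2.75], [-0.82, 2.05], [0.23, 2.67], [-1.56, 4.7], [0.09, 2.69], [-2.92, 2.92]. Speed limits (rad/s): [1.89, 1.89, 2.39, 3.01, 3.01, 3.01].

INTERFACE

Orientations are given as a unit quaternion [w, x, y, z].
In Python, from bench import robot, snapshot gives the robot as it stands. Calls block until the motion is done:
- robot.movep(position, orientation): joint-space move of the TCP to a pose.
- robot.move_linear(position, feed=0.15, frame=None, max_force=None): straight line of the TCP; frame=None keeps the orientation; feed is the mean speed in m/s. With max_force (N) it stops when the force on the tool has changed by that much, and returns True; else False.
- robot.move_j(angles): joint-space move.
- robot.gripper_to(opening): opening from 0.0 (shut) to 1.0 (fully open); the grip force is fixed at half the most; returns when the fingers have stopped.
- robot.wait(seconds).
- robot.ik(position, orientation): joint angles nearest the present ones, or None.
- snapshot(name): name is "side" or "top" or "wrist"; returns a dict with "color" (400x640x3 uint8, red, green, blue), "camera_matrix" (3x3 intrinsics, pixels), "rvec" (rotation vector, rad) and "tvec" (3), from world to camera coordinates, as OpenCV has them. Camera axes: x right, y down, z forward; pixel columns grow to the right and rows downward; lengths in m; the calibration is good to about 2 mm. A picture is of the moment at which its call begins. There is no depth.
A pose or a line that the arm cannot do raises robot.Unreachable and nothing moves.
- robot.sign_off(): hands the job in; it is judged then, once.
Readings, each from a call of its own:
- robot.read_time(): time.
- robot.read_joints(): joint angles.
- robot.read_qvel(): joint speeds.
- robot.read_tau(): joint torques, N m.
- robot.read_ee_pos(): TCP position.
- robot.read_orientation(): TCP orientation.
- robot.read_ft_force(): force on the tool from outside, world axes, zero at the start.
- robot.read_ft_torque(): the same for the moment, N m.
- robot.read_width(): opening from 0.0 (shut) to 1.0 (fully open).
- robot.read_finger_force(): force on a finger pad.
Only numpy, scipy, OpenCV 4.12 (cv2) and the standard library are available. Lean on these libraries where they do the work, as an engineer would, in place of code of your own. Each camera call takes 0.05 s, during which the arm holds its last target. There are 200 camera calls.

TASK

Advance the slide feeder by one slide: with your fingertips, push its hand wheel round clockwise (seen from above) by the upright handle through exactly one full turn, so that the handle stops where it stood at the start. Then press the capture button on the control pad fully down, and release it. Only push: do not take the handle between the fingers, do not press the button before the turn is complete, and leave the other things on the bench where they are.

Things in the scene. Friction and masses are not known exactly. Their poses are not given: they have to be found in the camera images.
- feeder: Slide feeder: white bench unit, 300 mm long, 180 mm wide, base 40 mm high, with a flat hand wheel at its end nearer the robot and behind that a dark slide tray under a camera head. Origin on the table right under the wheel's axis; x axis from the wheel to the tray (within 0.3 rad of straight away from the robot), z up. The head begins 138 mm behind the origin, up to 118 mm high.
- hub (a point): Middle of the feeder's hand wheel, on its upright axis, level with the top of the rim, 66 mm above the table. The wheel lies flat: aluminium, three spokes, 124 mm over the rim; its hub and spokes are no higher than the rim, so nothing but the handle stands above it.
- handle (a point): Centre (half-way up) of the wheel's only upright handle: black, round, 22 mm in diameter, on the outer end of one spoke, its axis 52 mm from the wheel's axis. It rises from the rim to 109 mm above the table; this point is 88 mm above the table. It turns with the wheel; its starting direction differs each time. A fingertip can follow it all the way round.
- wheel (a joint): Angle of the hand wheel in rad, growing as it is turned clockwise seen from above; one turn is 6.283. It starts anywhere from 0 to 4.5; at 0 the handle is on the side of the hub away from the tray. Stops at -0.6 and 14. Takes about 2 N at the handle and stays where it is left; no spring.
- tray_top (a point): Centre of the slide tray's top (tray 100 x 150 mm, carrying four glass slides). Geared to the wheel: one clockwise turn moves it 30 mm, one slide, along the feeder's +y.
- capture_top (a point): Centre of the top of the capture button: round, grey, 28 mm across, in a black housing, on the part of the control pad nearer the robot. The pad is a low white box (130 x 100 mm, 32 mm high, turned up to 0.45 rad) that also has a short thumb stick (to 69 mm above the table, about 75 mm from the button). Feeder and pad may be either way round, left or right.
- capture (a joint): Travel of the capture button in m: 0 up, 0.006 fully down, which takes about 5 N; it springs back up.
- oil_bottle: Bystander, to be left alone: small amber bottle, 30 mm wide, 75 mm tall; origin at the centre of its underside.
- stain_jar: Bystander, to be left alone: small glass jar, 38 mm wide, 60 mm tall; origin at the centre of its underside.
- slide_box: Bystander, to be left alone: flat blue slide box, 90 x 170 x 30 mm; origin at the centre of its underside.
- petri_dish: Bystander, to be left alone: clear petri dish, 94 mm wide, 15 mm tall; origin at the centre of its underside.
- tip_box: Bystander, to be left alone: grey box of pipette tips, 85 x 120 x 53 mm; origin at the centre of its underside.
- coplin: Bystander, to be left alone: open glass staining cup, 64 mm wide, 85 mm tall; origin at the centre of its underside.
- tissue_box: Bystander, to be left alone: cardboard tissue box, 70 x 110 x 35 mm; origin at the centre of its underside.
Not all that is in view belongs to the job. What is shaped like the part that bears capture_top but brown, orange or turquoise is not meant.

How it is judged:
By the outcome, as a careful person would: the job done as asked, in the order asked, and still so for the second after the job is handed in, with the robot touching nothing.
It also fails if it takes over 64 s, if anything falls off the work surface, if the arm or the gripper's body presses on something with over 40 N, if the wrist force passes 120 N, or if a joint passes its speed limit or range.

## Working session

There is one attempt and no reset: what is moved stays moved. The work goes in short steps, each a Python script; the robot and the scene stay as the last script left them, time stands still between calls to the robot, and variables do not carry over. Pictures are saved under pics/ and viewed, at most 10 in all, crops included, and the job is handed in when it is done.

```bash
mkdir -p pics; ls; cat > h.py <<'E'
import numpy as np, cv2
from bench import robot, snapshot
def save(s,name):
    cv2.imwrite(f'pics/{name}.png',cv2.cvtColor(s['color'],cv2.COLOR_RGB2BGR))
def P(s): return cv2.Rodrigues(np.array(s['rvec'],float))[0],np.array(s['tvec'],float).ravel(),np.array(s['camera_matrix'],float)
def back(s,uv,z):
    R,t,K=P(s); d=R.T@np.linalg.inv(K)@[uv[0],uv[1],1]; c=-R.T@t
    return c+d*(z-c[2])/d[2]
def proj(s,p):
    R,t,K=P(s); q=K@(R@np.array(p,float)+t); return q[:2]/q[2]
E
python3 - <<'E'
from h import *
for n in ("top","side"):
    s=snapshot(n); save(s,n+"0"); R,t,K=P(s); print(n,-R.T@t,K[0,0])
    np.savez('pics/'+n+'0.npz',**{k:np.array(v) for k,v in s.items()})
print(robot.hold_point_z,robot.read_orientation(),robot.read_time())
E
```

```text
pics
top [ 0.25774843 -0.07830809  1.35129067] 397.82720094265505
side [ 0.11607029 -0.98731534  1.08494664] 447.69845272417075
0.0539 [-1.19997409e-04  1.67122370e-01  9.85936017e-01 -5.19159829e-04] 0.1
```

View pics/top0.png

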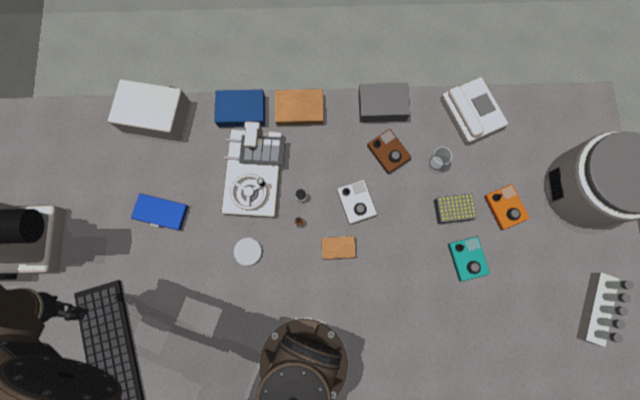

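View pics/side0.png

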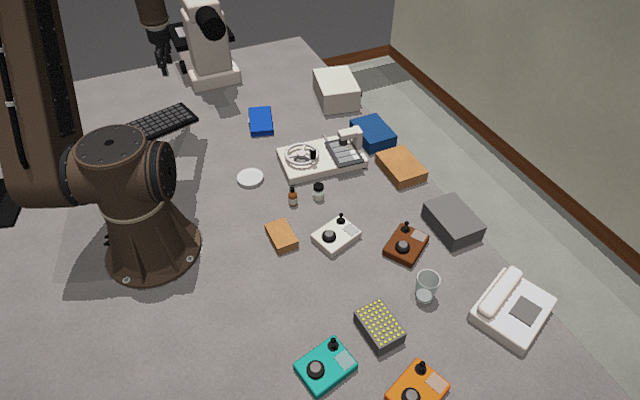

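The top view shows the wheel at about (250,191), its handle at about (262,182), and the white pad at (357,201) with its button at about (360,209). I'll enlarge that area.

```bash
python3 - <<'E'
from h import *
s=dict(np.load('pics/top0.npz'))
c=cv2.cvtColor(s['color'],cv2.COLOR_RGB2BGR)[115:265,215:385]
cv2.imwrite('pics/topc.png',cv2.resize(c,None,fx=4,fy=4,interpolation=cv2.INTER_CUBIC))
for uv,z in (((250,191),.066),((262,182),.109),((360,209),.04),((345,190),.069)): print(back(s,uv,z))
E
```

```text
[0.55666094 0.1657056  0.066     ]
[0.57532356 0.1191882  0.109     ]
[ 0.49081725 -0.1984387   0.04      ]
[ 0.55074506 -0.14906135  0.069     ]
```

View pics/topc.png

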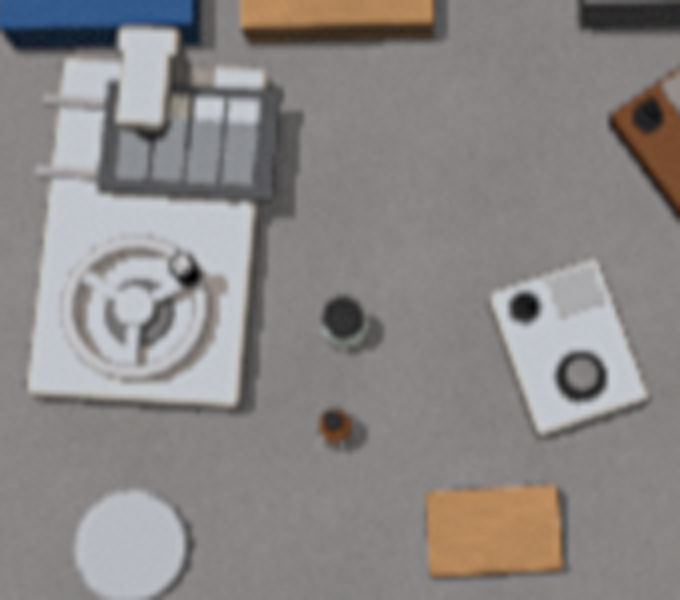

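Crop readings: hub at (136,306), i.e. full-image (249,191.5); handle top at (183,268), i.e. (260.8,182); button at (582,375), i.e. (360.5,208.8). Next I'll close the gripper and look from above the hub and the pad with the wrist camera.

```bash
python3 - <<'E'
from h import *
s=dict(np.load('pics/top0.npz'))
hub=back(s,(249,191.5),.066);ha=back(s,(260.75,182),.109);b=back(s,(360.5,208.75),.04)
print(hub,ha,np.hypot(*(ha-hub)[:2]),b)
robot.gripper_to(0.0)
robot.movep([hub[0]-.05,hub[1],.34],[0,0,1,0])
w=snapshot("wrist"); save(w,"w0"); np.savez('pics/w0.npz',**{k:np.array(v) for k,v in w.items()})
R,t,K=P(w); print(-R.T@t,R[2],K[0,0],proj(w,hub),proj(w,ha))
print(robot.read_ee_pos(),robot.read_joints(),robot.read_time(),robot.read_width())
E
```

```text
[0.55505134 0.16900598 0.066     ] [0.57543447 0.1232149  0.109     ] 0.050122801242586425 [ 0.49162131 -0.20014808  0.04      ]
[0.42470176 0.16986751 0.40991846] [ 3.13402167e-01  5.14389323e-04 -9.49620354e-01] 312.7493509346815 [316.55390724 213.58643918] [273.45605708 245.81796942]
[0.50492939 0.16973026 0.33993618] [ 2.67295536e-01  2.78478812e-01  1.82096777e+00  1.50852067e-04
  1.04222633e+00 -1.30437706e+00] 2.8417 -0.001980451726179293
```

View pics/w0.png

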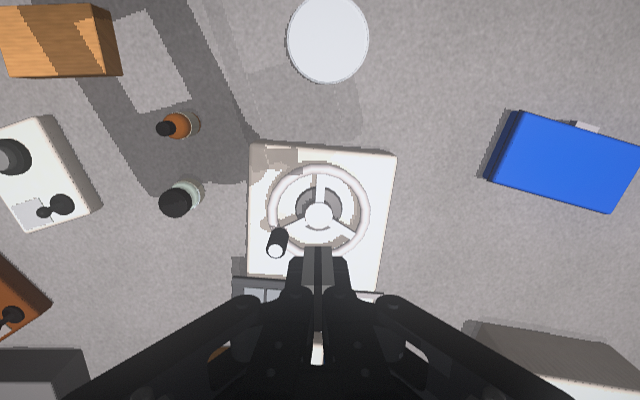

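The wrist view shows the hub at (319,215) and the handle top at (275,250), within 3–4 px of the prediction from the top view. Now I'll push, stopping slightly short of the full turn, and compare from the same pose.

```bash
cat >> h.py <<'E'
from scipy.optimize import brentq
RH=.052; HX,HY,RR=.011,.0145,.011; ZT=.151
def load(n): return dict(np.load(f'pics/{n}.npz'))
def pt(hub,a): return hub[:2]+RH*np.array([np.cos(a),np.sin(a)])
def lead(a):   # handle's lag angle behind tool centre at tool angle for handle angle a
    def f(d):
        v=np.abs(pt(np.zeros(3),a+d)-pt(np.zeros(3),a)); q=np.maximum(v-[HX,HY],0)
        return np.hypot(*q)-RR
    return brentq(f,.2,1.2)
def tool(hub,a,gap=0): return pt(hub,a+lead(a)+gap)
E
python3 - <<'E'
from h import *
import json
w=load('w0'); s=load('top0')
hub=(back(w,(319.3,214.5),.066)+back(s,(249,191.5),.066))/2
ha=(back(w,(275,250),.109)+back(s,(260.75,182),.109))/2
d=(ha-hub)[:2]; a0=np.arctan2(d[1],d[0]); print(hub,back(w,(319.3,214.5),.066),back(w,(275,250),.109),np.hypot(*d),a0,lead(a0))
json.dump([list(hub),a0],open('est.json','w'))
p=tool(hub,a0,.2)
robot.move_linear([*p,.22]); 
print('down',robot.move_linear([*p,ZT],feed=.1,max_force=15),robot.read_ft_force())
end=a0-2*np.pi+.2
for i,a in enumerate(np.linspace(a0,end,34)):
    if robot.move_linear([*tool(hub,a),ZT],feed=.06,max_force=30): print('stop',i,a,robot.read_ft_force()); break
    if i%4==0: print(i,np.round(robot.read_ft_force(),1),round(robot.read_time(),1))
else:
    robot.move_linear([*tool(hub,end,.12),ZT],feed=.1)
    robot.move_linear([*tool(hub,end,.12),.22])
    robot.movep([.50505,.16901,.34],[0,0,1,0])
    n=snapshot("wrist"); save(n,"w1"); np.savez('pics/w1.npz',**{k:np.array(v) for k,v in n.items()})
print(robot.read_ee_pos(),robot.read_time())
E
```

```text
[0.55562466 0.17062051 0.066     ] [0.55619798 0.17223504 0.066     ] [0.58038402 0.1246506  0.109     ] 0.051733449491890765 -1.125464083479603 0.5493535443641226
down False [0.44049209 0.1931381  0.56112012]
0 [-0.3 -0.  -0.2] 5.2
4 [-0.4 -0.8 -0.4] 6.5
8 [ 0.6  0.3 -0.2] 7.7
12 [-0.5 -0.6  0.2] 8.9
16 [0.4 0.5 0.4] 10.1
20 [ 0.5 -0.9 -0.3] 11.5
24 [ 0.2 -0.1  0.4] 12.7
28 [-0.7  0.   1. ] 13.9
32 [-0.6  0.4 -0.4] 15.1
[0.50559938 0.16887254 0.33844442] 16.9833
```

```bash
python3 - <<'E'
from h import *
a=cv2.imread('pics/w0.png')[140:290,230:410];b=cv2.imread('pics/w1.png')[140:290,230:410]
cv2.imwrite('pics/cmp.png',cv2.resize(np.hstack([a,b]),None,fx=2.2,fy=2.2,interpolation=cv2.INTER_CUBIC))
E
```

```text
(no output)
```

View pics/cmp.png

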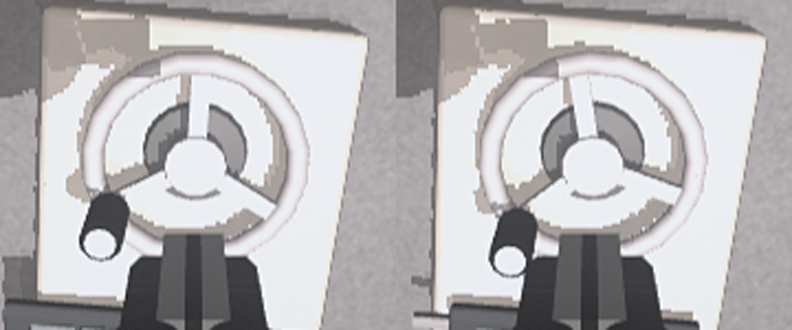

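Right half: the handle top is at about (282,258) in the full image, against (275.5,251) at the start, so it is a little short of the full turn, as planned. I'll measure the shortfall from the dark handle blob and finish the turn.

```bash
cat >> h.py <<'E'
def hang(s,hub):
    g=cv2.cvtColor(s['color'],cv2.COLOR_RGB2GRAY); m=(g<75).astype(np.uint8); m[:,:255]=0;m[:,300:]=0;m[:215]=0;m[275:]=0
    n,l,st,c=cv2.connectedComponentsWithStats(m)
    e=proj(s,[hub[0]+.02,hub[1]-.046,.088]); k=min((i for i in range(1,n) if st[i,4]>60),key=lambda i:np.hypot(*(c[i]-e)))
    p=back(s,c[k],.085); return np.arctan2(p[1]-hub[1],p[0]-hub[0]),np.hypot(*(p-hub)[:2]),st[k],c[k]
E
python3 - <<'E'
from h import *
import json
hub,a0=json.load(open('est.json')); hub=np.array(hub)
for n in('w0','w1'): print(hang(load(n),hub))
print([np.arctan2(*(back(load(n),uv,.109)-hub)[1::-1]) for n,uv in(('w0',(275.5,250.9)),('w1',(281.8,258.2)))])
E
```

```text
(np.float64(-1.1062199757547788), np.float64(0.050705041627324844), array([266, 228,  23,  29, 321], dtype=int32), array([278.19003115, 238.59813084]))
(np.float64(-0.7100667422229993), np.float64(0.05463166109203358), array([273, 235,  27,  40, 516], dtype=int32), array([287.78488372, 253.40310078]))
[np.float64(-1.0542702808820956), np.float64(-0.8557876062041745)]
```

The tops read 0.198 rad short against 0.2 planned, so the contact model is good. The blob reading merged with the gripper and I'm discarding it. I'll finish just short, re-measure and trim.

```bash
cat >> h.py <<'E'
def push(hub,frm,to,name):
    p=tool(hub,frm,.12); robot.move_linear([*p,.22]); robot.move_linear([*p,ZT],feed=.1,max_force=15)
    for a in np.linspace(frm+.02,to,3): robot.move_linear([*tool(hub,a),ZT],feed=.03,max_force=30)
    robot.wait(.3); robot.move_linear([*tool(hub,to,.12),ZT],feed=.1)
    robot.move_linear([*tool(hub,to,.12),.22]); robot.movep([.50505,.16901,.34],[0,0,1,0]); robot.wait(.3)
    n=snapshot("wrist"); save(n,name); np.savez(f'pics/{name}.npz',**{k:np.array(v) for k,v in n.items()})
E
python3 - <<'E'
from h import *
import json
hub,a0=json.load(open('est.json')); hub=np.array(hub)
push(hub,a0+.2,a0+.02,'w2')
for n in('w0','w2'): print(hang(load(n),hub))
print(robot.read_ee_pos(),robot.read_time())
a=cv2.imread('pics/w0.png')[140:290,230:410];b=cv2.imread('pics/w2.png')[140:290,230:410]
cv2.imwrite('pics/cmp2.png',cv2.resize(np.hstack([a,b]),None,fx=2.2,fy=2.2,interpolation=cv2.INTER_CUBIC))
E
```

```text
(np.float64(-1.1062199757547788), np.float64(0.050705041627324844), array([266, 228,  23,  29, 321], dtype=int32), array([278.19003115, 238.59813084]))
(np.float64(-1.0746435993421841), np.float64(0.05059235035673112), array([268, 230,  22,  27, 321], dtype=int32), array([279.81619938, 240.24922118]))
[0.50528234 0.16880302 0.33907871] 22.2
```

View pics/cmp2.png

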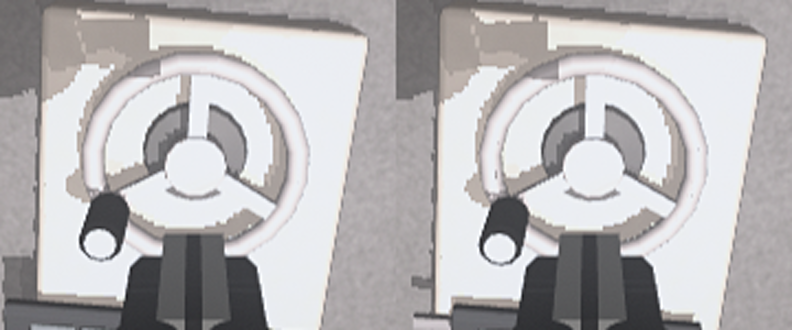

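Handle now at the left-half position to within about 1.6 px: 0.032 rad short. One trim push, then a look over the pad.

```bash
python3 - <<'E'
from h import *
import json
hub,a0=json.load(open('est.json')); hub=np.array(hub)
push(hub,a0+.032,a0-.012,'w3')
for n in('w0','w3'): print(hang(load(n),hub))
robot.movep([.45,-.20,.34],[0,0,1,0]); robot.wait(.2)
n=snapshot("wrist"); save(n,'b0'); np.savez('pics/b0.npz',**{k:np.array(v) for k,v in n.items()})
print(proj(n,[.4916,-.2001,.04]),robot.read_ee_pos(),robot.read_time())
E
```

```text
(np.float64(-1.1062199757547788), np.float64(0.050705041627324844), array([266, 228,  23,  29, 321], dtype=int32), array([278.19003115, 238.59813084]))
(np.float64(-1.0933756949736555), np.float64(0.05044568706295313), array([267, 229,  23,  29, 320], dtype=int32), array([279.521875, 239.528125]))
[316.39835163 199.48764381] [ 0.45033896 -0.1993422   0.3399619 ] 28.8667
```

View pics/b0.png

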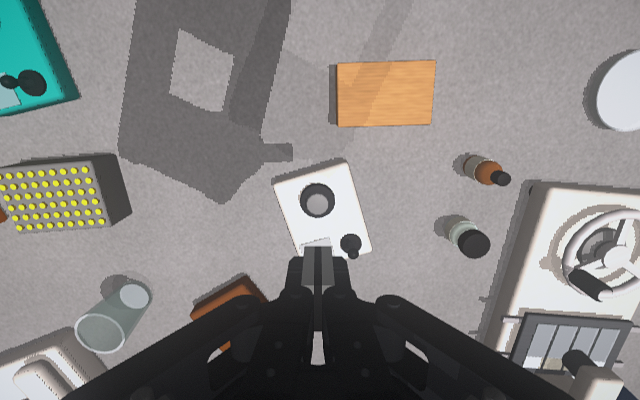

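The wrist view puts the button centre at (317,203), 3.5 px from prediction. The wheel is within 0.013 rad, which is inside the noise. Pressing now.

```bash
python3 - <<'E'
from h import *
n=load('b0'); s=load('top0')
b1=back(n,(317,203),.045); b2=back(s,(360.5,208.75),.045); b=(b1+b2)/2; print(b1,b2)
robot.move_linear([b[0],b[1],.17]); robot.wait(.2)
f0=robot.read_ft_force()
hit=robot.move_linear([b[0],b[1],.095],feed=.02,max_force=3)
z1=robot.read_ee_pos(); print('touch',hit,z1,robot.read_ft_force()-f0)
hit=robot.move_linear([b[0],b[1],z1[2]-.012],feed=.01,max_force=20)
z2=robot.read_ee_pos(); f=robot.read_ft_force(); print('press',hit,z2,z2[2]-z1[2],f-f0)
robot.wait(.3); print(robot.read_ee_pos(),robot.read_ft_force()-f0,robot.read_time())
E
```

```text
[ 0.49451441 -0.19934275  0.045     ] [ 0.49072954 -0.1996835   0.045     ]
touch True [ 0.49262603 -0.19951105  0.12233037] [ 1.3641375  -0.04565103  3.24936399]
press True [ 0.49270295 -0.19955673  0.12044659] -0.0018837805769209293 [-2.09151593  2.72991294 17.0633531 ]
[ 0.4926893  -0.19956572  0.12044371] [-1.60216738  1.93619407 15.97043717] 33.4417
```

The force profile doesn't show whether that was the full stroke. I'll release in small steps and read force against height.

```bash
python3 - <<'E'
from h import *
p=robot.read_ee_pos()
for k in range(1,12):
    robot.move_linear([p[0],p[1],p[2]-.0005+.001*k],feed=.01); robot.wait(.1)
    f=np.mean([robot.read_ft_force()[2] for _ in range(5)]); print(round(robot.read_ee_pos()[2]*1e3,2),round(f,2))
print(robot.read_time())
E
```

```text
120.92 4.47
121.87 4.66
122.94 3.39
123.92 3.06
124.93 1.25
125.92 0.61
126.92 0.69
127.98 0.38
128.96 -0.28
129.95 0.8
130.95 0.45
37.2917
```

Spring force rises from about 126 mm to 5 N at 120.9 mm and hits a hard stop at 120.4 mm, which matches the full 6 mm stroke and its return. I'll retreat and take a final look.

```bash
python3 - <<'E'
from h import *
p=robot.read_ee_pos()
robot.move_linear([p[0],p[1],.25])
robot.movep([.3,.5,.34],[0,0,1,0]); robot.wait(.3)
s=snapshot("top"); save(s,'top1'); a=cv2.imread('pics/top0.png')[115:265,215:385];b=cv2.imread('pics/top1.png')[115:265,215:385]
cv2.imwrite('pics/cmp3.png',cv2.resize(np.hstack([a,b]),None,fx=2.3,fy=2.3,interpolation=cv2.INTER_CUBIC)); print(robot.read_time())
E
```

```text
41.1667
```

View pics/cmp3.png

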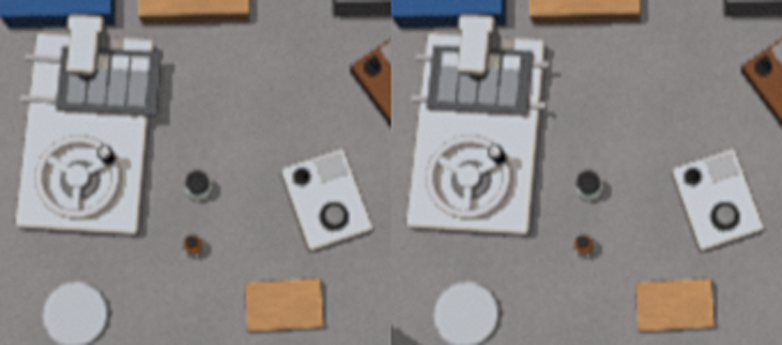

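The before/after view shows the handle back at its start position, (106,152) against (497-391=106,153). The tray has shifted one slide to +y, the pad and bystanders are unmoved, and the arm is clear.

```bash
python3 -c "
from bench import robot
print(robot.sign_off())"
```

```text
the job is handed in; nothing more can be done
None
```

The hand wheel was pushed one full clockwise turn (handle within about 0.013 rad of its start by camera), then the capture button was pressed to its stop and released, nothing else visibly moved in the area I checked, and the job was handed in at about 41 s.

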